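# Rack the flavouring bottle and take off its safety cap

### The arm

A 6-joint arm with a two-finger parallel gripper is mounted at the origin on a cart in front of the work surface, level with it; the furniture and walls round the work are solid. World frame = base frame: x ahead of the robot, y to its left, z up, the work surface at z = 0. Lengths are in mm, angles in rad, forces in N, time in s.
With the tool pointing down it reaches from about 275 to 1000 mm from the base axis. Payload 8.4 kg.
Tool frame: the origin (TCP) lies on the centre line of the jaws, within the pads' length; the fingertips stand 22 mm ahead of it and the grasp point (between the pads) lies 3 mm ahead of it; z points along the fingers, x is the direction in which the jaws open and shut, and the axes are right-handed (so a half turn about z gives the same grasp; the last joint's range is limited). The gripper opens to 85 mm and grips with 20 to 120 N. Pads are 22 mm wide; open, the fingers measure 114 mm over their backs; the gripper's body (76 mm by 85 mm) begins 54 mm behind the grasp point. The pads swing forward as they close: fully open they stand 13 mm farther back than shut.
Start: joints at [-1.167, 0.353, 1.633, -0, 1.155, -0.002], TCP at [246.72, -574.245, 225.881] pointing down, gripper open.
Joint ranges: [-2.63, 2.63], [-0.92, 2.1], [0.06, 2.66], [-1.3, 4.44], [0, 2.69], [-3.02, 3.02]. Speed limits (rad/s): [2.22, 2.22, 2.79, 3.14, 3.14, 3.14].

### API

Orientations are given as [roll, pitch, yaw] about the fixed x, y, z axes, in that order (R = Rz(yaw) Ry(pitch) Rx(roll)).
In Python, from rig import status, viewer, job gives the robot as it stands.
- The arm moves only by the tool send_rows, never from a script. Its argument "plan" is a list of rows, each a list of 3 entries, a list of its own where there are three numbers: the shift along the tool's x, y, z in m, then the turn, a rotation vector about the tool's x, y, z in rad, then the opening, from -1 (shut) to 1 (fully open). In form: [[[x, y, z], [rx, ry, rz], jaw], ...]. A call has exactly 5 rows; each row is the pose to reach, as a shift and turn from the pose measured when the call began, along the tool's axes at that moment; what a row does not reach only later rows make up. A row lasts 1/12 s, in which the tool goes at most 41.7 mm and 7.16 degrees, less where a joint would pass 70% of its speed; a pose out of reach is approached as far as the arm can. A call with a gripper value outside its range is refused whole. The fingers move at their own pace and stop on an object; "squeeze" is the grip in N (left out, the last holds). Time passes only in rows, so rows that repeat a pose let the fingers close, or fill a call up. It gives the time, the measured TCP pose, the force and the opening at its end, in the units of the state.
- status.sense(): the state, without advancing time (a new reading comes with each control period).
- viewer.grab_frame(name): name is "scene" or "top" or "wrist"; returns the picture (384x512x3 uint8, red, green, blue); there is no depth.
- viewer.camera_params(name): a dict with "intrinsics" (3x3 intrinsics, pixels), "dist_coeffs" ([k1, k2, p1, p2, k3] as OpenCV has them; the pictures are not rectified), "xyz" and "orientation" of the camera in the world. Camera axes: x right, y down, z forward; pixel columns grow to the right and rows downward; lengths in mm; the calibration is good to about 2 mm. A picture is of the moment at which its call begins: read the wrist's pose just before it. camera_params takes no time and is no camera call; for the wrist camera it gives the pose at the moment of the call.
- job.sign_off(): hands the job in, once; it reports no verdict.
Trained networks look in the newest picture that a camera, given by its name, has taken for a name from the list of things; names that differ only in an ending like _2 or _b are one class to them, and where a whole thing is asked for, a point or a joint stands for the part that bears it (a point fixed in the world has none). Each returns a list of dicts, best first, with "p" (0 to 1); they miss things now and then, are a little off and sometimes report something else, mostly with a low value. They report only what shows in the picture. A call takes as long as a camera call.
- viewer.cut_out(label, camera): "mask" (384x512 bool, what is visible of it) and "extent" ([left, top, width, height] in pixels, round what is visible of it).
The state is a dict: "clock": time; "qpos": joint angles; "qvel": joint speeds; "joint_efforts": joint torques, N m; "eef_pos": TCP position; "tcp_rot": TCP orientation; "contact_force": force on the tool from outside, world axes, zero at the start; "wrist_torque": the same for the moment, N m; "opening": opening from 0.0 (shut) to 1.0 (fully open).
Only numpy, scipy, OpenCV 4.12 (cv2) and the standard library are available. Lean on these libraries where they do the work, as an engineer would, in place of code of your own. Each camera call takes 0.05 s, during which the arm holds its last target.

### The job

The almond flavouring is wanted for the filling. Stand its bottle in the flat-fronted pocket of the wooden rack, fully down and with the label to the front, so that it cannot turn; then press the white safety cap down, twist it anticlockwise until it comes free, lift it clear and finish holding it still and level a few centimetres above the open bottle: do not put the cap down or let go. The bottle stays upright in its pocket, and the spice jars in the rack and the small jar of icing stay as they are.

Things in the scene. Friction and masses are not known exactly. Their poses are not given: they have to be found in the camera images.
- bottle_center (a point): Centre of the loose amber bottle's body, 47 mm above its underside. Body 94 mm high, 0.3 kg, D-shaped from above: flat label side (cream label) towards its -x, 26 mm from the axis; straight sides 28 mm off towards +y and -y; half round (radius 28 mm) towards +x; foot rounded by 6 mm. Axes turn with the bottle, z up. With its cap on it is 134 mm high and can be lifted and turned by the cap.
- bottle_mouth (a point): Centre of the bottle's open mouth, top of its neck (radius 17 mm), 75 mm above bottle_center on the axis. Three hooked lugs on the neck hold the cap (bayonet). Locked, the cap reaches 12 mm above this point and 20 mm below it. Once turned free it lifts straight off: 12 mm clears the lugs, 20 mm clears the mouth.
- cap_center (a point): Centre (half-way up) of the loose white ribbed cap: 52 mm across, 32 mm high, 35 g, z up. Locked: 71 mm above bottle_center, x parallel to the bottle's x; a spring holds it up in the lock with 5 N. To free: press down 4 to 5 mm (about 13 N; under 3 mm it stays locked, it bottoms at 6 mm) and, kept down, turn anticlockwise seen from above by 1.0 to 1.2 rad (free from 0.6, stop near 1.5).
- pocket (a point): Centre of the floor of the rack's bottle pocket, z up, -x towards the rack's front. The pocket is 30 mm deep, D-shaped like the bottle with about 1.7 mm play all round: flat towards -x, corners cut off towards +x, so the bottle enters only with its x along this x (label to the front) and its axis over this point; fully down, bottle_center is 47 mm above it.
- rack: Fixed beech block, 94 mm (x) by 246 mm (y) by 36 mm high; origin at the centre of its underside, -x is its front. pocket lies 72 mm towards +y, 6 mm up; the two spice jars stand in round pockets 35 and 91 mm towards -y.
- spice_clove: Spice jar with a dark brown lid, 44 mm across, 105 mm high, in the round pocket next to the bottle's. Bystander. The origin is the centre of its underside, z up.
- spice_cinnamon: Spice jar with a green lid, 46 mm across, 106 mm high, in the round pocket at the end of the rack. Bystander. The origin is the centre of its underside, z up.
- small_jar: Small open glass jar with red icing in it, 72 mm across, 76 mm high, on the table to the right. Bystander. The origin is the centre of its underside, z up.

How it is judged (in metres and radians):
On the way, in this order (a step that is already met when the one before it is completed fails the run):
1. the bottle stands fully down in its pocket, label to the front, with the cap still locked on (horizontal distance between bottle_center and pocket below 0.006 m and z of bottle_center in the frame of pocket below 0.051 m and angle between bottle_center's own z axis and vertical below 0.08 rad and angle between the x axis of bottle_center and the x axis of pocket, either way round below 0.3 rad and z of cap_center in the frame of bottle_center above 0.063 m and angle between the x axis of cap_center and the x axis of bottle_center, either way round below 0.23 rad), for 0.2 s.
2. the cap is held pressed down and turned past its lock while the bottle stands in the pocket (horizontal distance between bottle_center and pocket below 0.006 m and z of bottle_center in the frame of pocket below 0.051 m and angle between bottle_center's own z axis and vertical below 0.08 rad and angle between the x axis of bottle_center and the x axis of pocket, either way round below 0.3 rad and z of cap_center in the frame of bottle_center between 0.06 and 0.069 m and angle between the x axis of cap_center and the x axis of bottle_center, either way round above 0.28 rad), for 0.05 s.
At the end, for the whole second after the job is handed in: bottle upright in its pocket (within 6 mm, no more than 4 mm off the floor, turned within 0.3 rad); cap gripped by the fingers, still, level within 0.25 rad, 27 to 149 mm above its locked height, within 40 mm of the bottle's axis, clear of the bottle (horizontal distance between bottle_center and pocket below 0.006 m and z of bottle_center in the frame of pocket below 0.051 m and angle between bottle_center's own z axis and vertical below 0.08 rad and angle between the x axis of bottle_center and the x axis of pocket, either way round below 0.3 rad and z of cap_center in the frame of bottle_center between 0.098 and 0.22 m and horizontal distance between cap_center and bottle_center below 0.04 m and angle between cap_center's own z axis and vertical below 0.25 rad and contact force between the fingers and cap above 1 N and contact force between cap and bottle below 0.1 N and linear speed of cap below 0.03 m/s); the arm keeps its last pose, push and grip.
It fails at once if the spice clove is shifted by 30 mm or tipped (distance of spice_clove from where it was at the start of the episode above 0.03 m or angle between spice_clove's own z axis and vertical above 0.35 rad).
It fails at once if the spice cinnamon is shifted by 30 mm or tipped (distance of spice_cinnamon from where it was at the start of the episode above 0.03 m or angle between spice_cinnamon's own z axis and vertical above 0.35 rad).
It fails at once if the small jar is shifted by 30 mm or tipped (distance of small_jar from where it was at the start of the episode above 0.03 m or angle between small_jar's own z axis and vertical above 0.35 rad).
It fails at once if the bottle is tipped over (angle between bottle_center's own z axis and vertical above 0.6 rad).
It also fails if it takes over 45 s, if anything falls off the work surface, if the arm or the gripper's body presses on something with over 40 N, if the wrist force passes 120 N, or if a joint passes its speed limit or range.

## Working session

There is one attempt and no reset: what is moved stays moved. The work goes in short steps, Python scripts to look and compute and a tool call to move; the robot and the scene stay as the last step left them, time stands still between calls to the robot, and variables do not carry over. Pictures are saved under pics/ and viewed, and the job is handed in when it is done.

Besides the shell and the picture viewer there is one more tool, called after "Request:" in YAML: its name, and indented under it one key for each argument. send_rows: Moves the arm, as the interface text tells. Its arguments: {"type":"object","properties":{"plan":{"type":"array"},"squeeze":{"type":"number"}},"required":["plan"]}

```bash
mkdir -p pics; ls; cat > h.py <<'E'
import numpy as np,cv2
from rig import status,viewer,job
from scipy.spatial.transform import Rotation as R
def cam(n):
    p=viewer.camera_params(n);K=np.array(p["intrinsics"],float);d=np.array(p["dist_coeffs"],float)
    o=np.array(p["orientation"],float)
    Rm=o if o.shape==(3,3) else R.from_euler('xyz',o).as_matrix()
    return K,d,np.array(p["xyz"],float),Rm
def ray(c,uv):
    K,d,t,Rm=c
    n=cv2.undistortPoints(np.array(uv,float).reshape(-1,1,2),K,d).reshape(-1,2)
    return t,(Rm@np.c_[n,np.ones(len(n))].T).T
def onz(c,uv,z):
    t,r=ray(c,uv); return t+r*((z-t[2])/r[:,2])[:,None]
def proj(c,P):
    K,d,t,Rm=c
    rv,_=cv2.Rodrigues(Rm.T)
    return cv2.projectPoints(np.array(P,float).reshape(-1,1,3),rv,-Rm.T@t,K,d)[0].reshape(-1,2)
def save(n,f):
    im=viewer.grab_frame(n);cv2.imwrite('pics/'+f,cv2.cvtColor(np.asarray(im),cv2.COLOR_RGB2BGR));return im
E
python3 - <<'E'
from h import *
print(status.sense())
for n in("scene","top","wrist"):
    print(n,viewer.camera_params(n)); save(n,n+"0.png")
    for l in("bottle_center","cap_center","rack","spice_clove","spice_cinnamon","small_jar"):
        print(l,[(r["p"],r["extent"]) for r in viewer.cut_out(l,n)])
print(status.sense()["clock"])
E
```

```text
pics
{'clock': 0.0, 'qpos': array([-1.16741992e+00,  3.53688435e-01,  1.63415256e+00, -2.90823414e-05,
        1.15523298e+00, -2.42891887e-03]), 'qvel': array([-0.00209787,  0.0015738 , -0.00037436,  0.00138921, -0.00237317,
        0.00176465]), 'joint_efforts': array([-1.44418271e-03, -6.05243540e+01, -3.42069912e+01, -8.78757282e-05,
        9.42415703e-03, -2.29746445e-05]), 'eef_pos': array([ 246.49932396, -573.78308113,  225.12866473]), 'tcp_rot': array([ 3.14156966e+00,  1.48137718e-03, -1.16497926e+00]), 'contact_force': array([-0.92970574,  0.07460636,  0.10521851]), 'wrist_torque': array([0.01852348, 0.03494129, 0.03372769]), 'opening': 0.9989732243119591}
scene {'intrinsics': array([[440.55895885,   0.        , 251.98702374],
       [  0.        , 440.55895885, 186.18556684],
       [  0.        ,   0.        ,   1.        ]]), 'dist_coeffs': array([-0.10477246,  0.        ,  0.        ,  0.        ,  0.        ]), 'xyz': array([-248.21908486, -845.87426381,  714.92431263]), 'orientation': array([-2.09627746, -0.00818569, -0.81848929])}
bottle_center [(0.65, [158.8, 162.3
[... 743 characters left out ...]
4.1, 206.6, 19.8, 20.1])]
rack [(0.95, [244.6, 161.8, 74.4, 40.2])]
spice_clove [(0.7, [283.2, 168.8, 20.4, 21.0])]
spice_cinnamon [(0.63, [300.7, 169.7, 21.0, 20.6])]
small_jar [(0.72, [322.5, 211.2, 28.5, 24.8])]
wrist {'intrinsics': array([[300.14773721,   0.        , 255.49614955],
       [  0.        , 300.14773721, 194.66899066],
       [  0.        ,   0.        ,   1.        ]]), 'dist_coeffs': array([0.00254116, 0.        , 0.        , 0.        , 0.        ]), 'xyz': array([ 315.80260793, -543.36045019,  374.13784303]), 'orientation': array([ 2.83851324e+00, -1.68168780e-05, -1.16480168e+00])}
bottle_center []
cap_center []
rack []
spice_clove []
spice_cinnamon []
small_jar []
1.05
```

```bash
python3 - <<'E'
import cv2
a=cv2.imread('pics/top0.png');b=cv2.imread('pics/scene0.png')
cv2.imwrite('pics/top0z.png',cv2.resize(a[140:260,120:370],None,fx=3.2,fy=3.2,interpolation=2))
cv2.imwrite('pics/scene0z.png',cv2.resize(b[130:290,130:340],None,fx=3.6,fy=3.6,interpolation=2))
from h import *
ct=cam("top")
print("cap",onz(ct,[[154,216.6]],134))
print("rack",onz(ct,[[244.6,161.8],[319,161.8],[319,202],[244.6,202]],36))
E
```

```text
cap [[457.5552854  167.92984028 134.        ]]
rack [[ 640.25648693  -89.24591069   36.        ]
 [ 636.04497636 -329.49300877   36.        ]
 [ 504.87715992 -322.93587161   36.        ]
 [ 509.26609952  -87.44429745   36.        ]]
```

View pics/top0z.png

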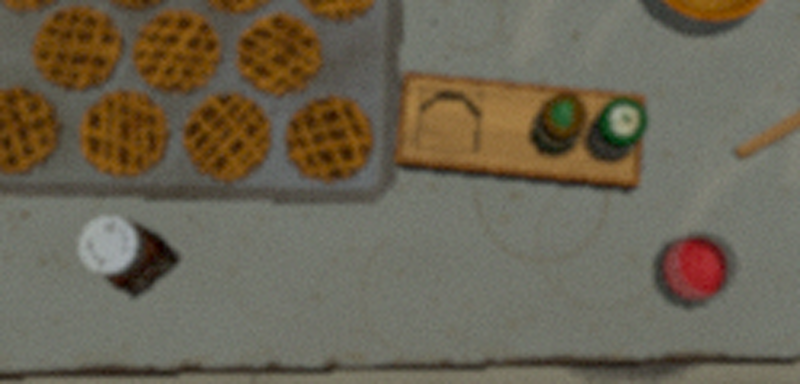

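View pics/scene0z.png

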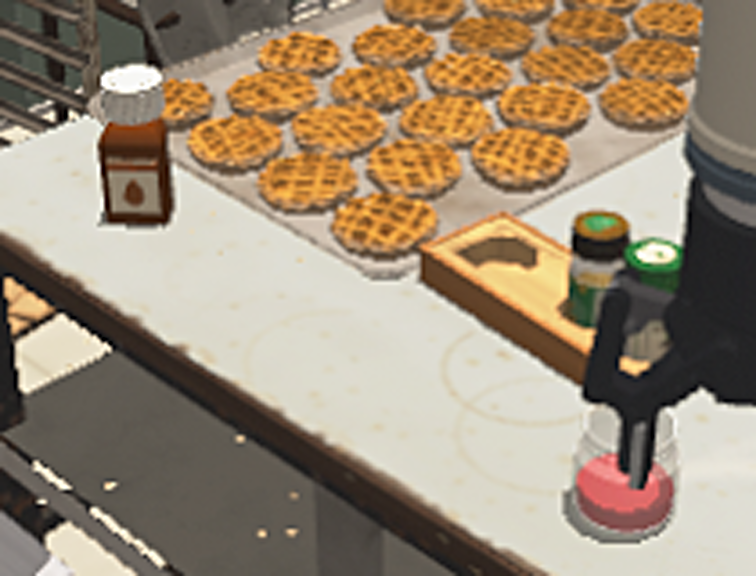

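View pics/scene0.png

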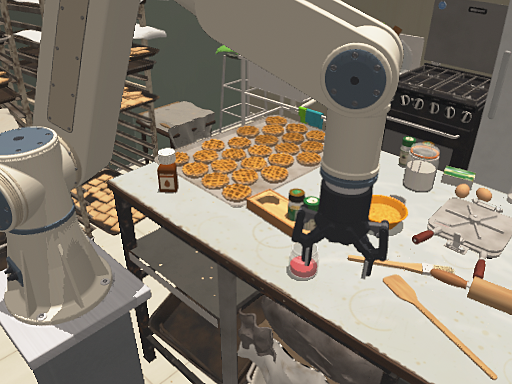

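The top view shows the bottle at about (154,217) px, standing upright near the front-left of the tray. Its label corner points down-right. The rack spans (245–319, 162–202), with the pocket at its left end. The scene view shows the label roughly facing that camera. Next I'll move the wrist camera over the pocket.

```bash
cat >> h.py <<'E'
def go(x,y,z,yaw):
    s=status.sense();M=R.from_euler('xyz',s["tcp_rot"]);T=R.from_euler('xyz',[np.pi,0,yaw])
    d=M.inv().apply(np.array([x,y,z])-s["eef_pos"])/1000
    rv=(M.inv()*T).as_rotvec()
    print("shift",np.round(d,4),"turn",np.round(rv,4),"rows",np.linalg.norm(d)/.0417,np.linalg.norm(rv)/.125,"t",round(s["clock"],2))
def st():
    s=status.sense();print({k:np.round(s[k],3) for k in("clock","eef_pos","tcp_rot","contact_force","wrist_torque","opening","qpos")})
E
python3 -c "
from h import *
go(545,-145,215,-1.165)"
```

```text
shift [-0.2766 -0.4435  0.0109] turn [ 0.      0.0001 -0.    ] rows 12.537889549162047 0.0004992607256212516 t 1.05
```

Request:
send_rows:
  plan:
    - [[-0.277, -0.443, 0.011], [0, 0, 0], 1]
    - [[-0.277, -0.443, 0.011], [0, 0, 0], 1]
    - [[-0.277, -0.443, 0.011], [0, 0, 0], 1]
    - [[-0.277, -0.443, 0.011], [0, 0, 0], 1]
    - [[-0.277, -0.443, 0.011], [0, 0, 0], 1]
  squeeze: 60

```text
clock: 1.47
eef_pos: [366.0, -401.5, 221.6]
tcp_rot: [-3.141, -0.0, -1.166]
contact_force: [1.4, 0.7, 0.2]
opening: 1.004
```

```bash
python3 -c "
from h import *
st();go(545,-145,215,-1.165)"
```

```text
{'clock': np.float64(1.467), 'eef_pos': array([ 366.045, -401.508,  221.574]), 'tcp_rot': array([-3.141, -0.   , -1.166]), 'contact_force': array([1.408, 0.657, 0.242]), 'wrist_torque': array([-0.062, -0.046, -0.032]), 'opening': np.float64(1.004), 'qpos': array([-0.834,  0.231,  1.813,  0.   ,  1.097,  0.331])}
shift [-0.1652 -0.2656  0.0066] turn [-0.0002 -0.0003 -0.0007] rows 7.501981113224751 0.005906121827525632 t 1.47
```

Request:
send_rows:
  plan:
    - [[-0.165, -0.266, 0.007], [0, 0, 0], 1]
    - [[-0.165, -0.266, 0.007], [0, 0, 0], 1]
    - [[-0.165, -0.266, 0.007], [0, 0, 0], 1]
    - [[-0.165, -0.266, 0.007], [0, 0, 0], 1]
    - [[-0.165, -0.266, 0.007], [0, 0, 0], 1]

```text
clock: 1.88
eef_pos: [485.5, -230.4, 217.2]
tcp_rot: [-3.141, -0.001, -1.166]
contact_force: [0.6, -0.6, 0.3]
opening: 0.998
```

```bash
python3 -c "
from h import *
st();go(545,-145,215,-1.165)"
```

```text
{'clock': np.float64(1.883), 'eef_pos': array([ 485.507, -230.438,  217.165]), 'tcp_rot': array([-3.141e+00, -1.000e-03, -1.166e+00]), 'contact_force': array([ 0.645, -0.587,  0.335]), 'wrist_torque': array([-0.024, -0.019, -0.038]), 'opening': np.float64(0.998), 'qpos': array([-0.446,  0.226,  1.831, -0.   ,  1.084,  0.72 ])}
shift [-0.0551 -0.0883  0.0022] turn [-0.0006 -0.0008 -0.0007] rows 2.4971983412352983 0.009739442276102798 t 1.88
```

Request:
send_rows:
  plan:
    - [[-0.055, -0.088, 0.002], [0, 0, 0], 1]
    - [[-0.055, -0.088, 0.002], [0, 0, 0], 1]
    - [[-0.055, -0.088, 0.002], [0, 0, 0], 1]
    - [[-0.055, -0.088, 0.002], [0, 0, 0], 1]
    - [[-0.055, -0.088, 0.002], [0, 0, 0], 1]

```text
clock: 2.3
eef_pos: [545.2, -144.1, 215.1]
tcp_rot: [-3.141, -0.001, -1.163]
contact_force: [0.1, 0.2, 0.1]
opening: 0.997
```

```bash
python3 - <<'E'
from h import *
st();c=cam("wrist");im=save("wrist","w1.png")
for l in("rack","spice_clove","spice_cinnamon"):
    r=viewer.cut_out(l,"wrist"); print(l,[(q["p"],q["extent"]) for q in r])
    if r: np.save("m_"+l+".npy",r[0]["mask"])
import pickle;pickle.dump(c,open("c1.pkl","wb"))
cv2.imwrite('pics/w1z.png',cv2.resize(cv2.imread('pics/w1.png'),(768,576),interpolation=2))
E
```

```text
{'clock': np.float64(2.3), 'eef_pos': array([ 545.189, -144.117,  215.07 ]), 'tcp_rot': array([-3.141e+00, -1.000e-03, -1.163e+00]), 'contact_force': array([0.146, 0.154, 0.119]), 'wrist_torque': array([-0.034, -0.029, -0.016]), 'opening': np.float64(0.997), 'qpos': array([-2.610e-01,  2.690e-01,  1.778e+00, -1.000e-03,  1.094e+00,
        9.020e-01])}
rack [(0.88, [206.5, 67.3, 225.4, 180.1])]
spice_clove [(0.68, [326.9, 158.4, 74.4, 69.8])]
spice_cinnamon [(0.9, [380.4, 181.5, 65.2, 73.2])]
```

View pics/w1z.png

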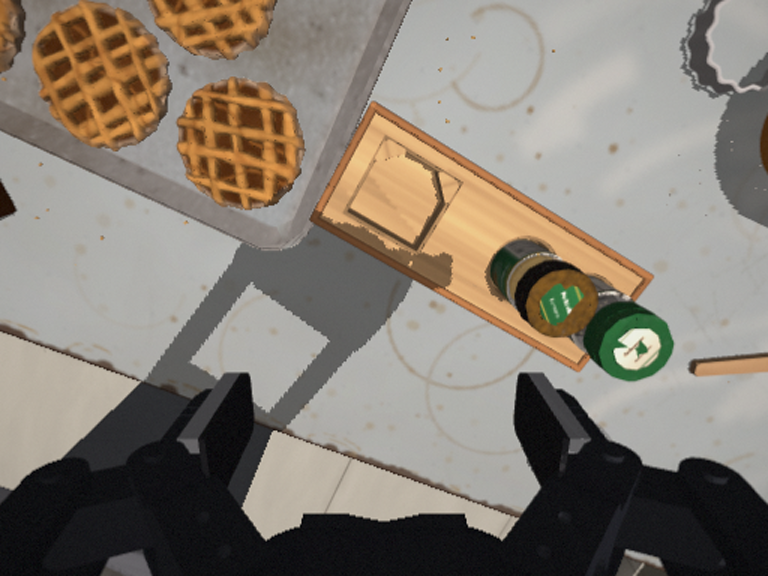

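The wrist picture (1.5× zoom) shows the whole rack: corners near (375,103), (652,277), (583,370) and (312,215), with the D pocket around (400,195). I'll zoom in to measure.

```bash
python3 - <<'E'
import cv2
a=cv2.imread('pics/w1.png')
cv2.imwrite('pics/w1a.png',cv2.resize(a[60:190,200:330],(780,600)[:1]*1+(780,) if 0 else None,fx=4.6,fy=4.6,interpolation=2))
E
```

```text
(no output)
```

View pics/w1a.png

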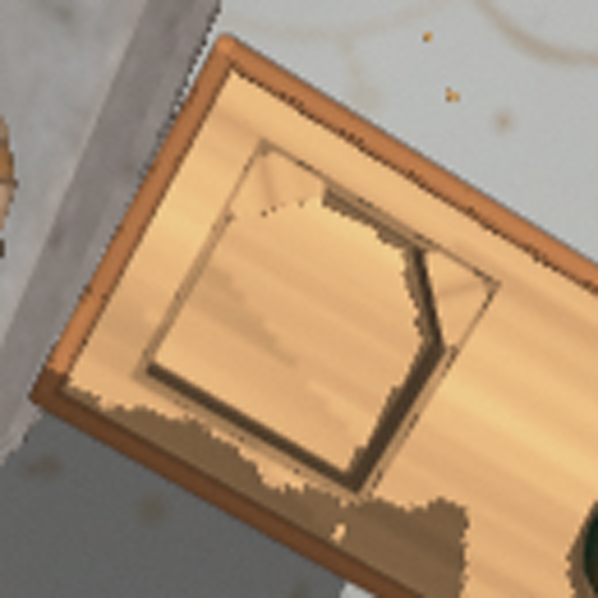

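```bash
python3 - <<'E'
from h import *
import pickle;c=pickle.load(open("c1.pkl","rb"))
print(c[2])
z=lambda p:[(p[0]+.5)/4.6-.5+200,(p[1]+.5)/4.6-.5+60]
P=onz(c,[z(p) for p in[(264,145),(498,287),(362,494),(142,376)]],36)[:,:2]
print(P);print([np.linalg.norm(P[i]-P[(i+1)%4]) for i in range(4)])
for i in range(4):
    d=P[(i+1)%4]-P[i];print(np.degrees(np.arctan2(d[1],d[0])))
# rack outer border (bottom z unknown)
for zz in (0,36):
  Q=onz(c,[z(p) for p in[(222,35),(35,398)]]+[[652/1.5,277/1.5],[583/1.5,370/1.5]],zz)[:,:2]
  print(zz,Q,[np.linalg.norm(Q[i]-Q[j]) for i,j in((0,1),(0,2),(1,3),(2,3))])
Q=onz(c,[z(p) for p in[(230,68),(67,390)]],36)[:,:2];print(Q,np.linalg.norm(Q[0]-Q[1]))
E
```

```text
[ 614.10834228 -112.97489941  363.3168193 ]
[[ 623.64958841 -110.84156429]
 [ 616.65089091 -172.77695963]
 [ 559.96589356 -164.27485796]
 [ 565.12970558 -104.95161934]]
[np.float64(62.32956731900225), np.float64(57.319060164505494), np.float64(59.54755742415827), np.float64(58.81554332850773)]
-96.44707301119045
171.46987489844474
85.02520806065478
-5.747385522956612
0 [[ 643.84687643  -91.15633289]
 [ 543.29103681  -80.44614761]
 [ 611.26769009 -359.42750745]
 [ 513.82128915 -351.12807795]] [np.float64(101.12460111635956), np.float64(270.2421626663916), np.float64(272.28142323346924), np.float64(97.79919010915005)]
36 [[ 640.90017214  -93.31827077]
 [ 550.30811629  -83.6693264 ]
 [ 611.549162   -335.00724002]
 [ 523.75843965 -327.53017669]] [np.float64(91.10446043815794), np.float64(243.46465791279684), np.float64(245.30185412030173), np.float64(88.1085546723757)]
[[635.40325717 -97.56147985]
 [555.06705854 -89.93476474]] 80.69740760248342
```

Pocket estimate is about (590,-138) with rack yaw about -0.11; the rack outline and the pocket outline agree. Next I'll view the bottle from the same tool orientation.

```bash
python3 -c "
from h import *
go(412,162,225,-1.165)"
```

```text
shift [-0.3353  0.0004 -0.0101] turn [-0.0003 -0.0009 -0.002 ] rows 8.04403500471229 0.017556640492543386 t 2.5
```

Request:
send_rows:
  plan:
    - [[-0.335, 0, -0.01], [0, 0, 0], 1]
    - [[-0.335, 0, -0.01], [0, 0, 0], 1]
    - [[-0.335, 0, -0.01], [0, 0, 0], 1]
    - [[-0.335, 0, -0.01], [0, 0, 0], 1]
    - [[-0.335, 0, -0.01], [0, 0, 0], 1]

```text
clock: 2.92
eef_pos: [461.1, 46.3, 221.4]
tcp_rot: [-3.141, -0.001, -1.17]
contact_force: [1.7, 1.3, -0.2]
opening: 1.002
```

```bash
python3 -c "
from h import *
go(412,162,225,-1.165)"
```

```text
shift [-0.1257  0.     -0.0037] turn [-0.0007 -0.0011 -0.0046] rows 3.0167808677523213 0.038562635592475136 t 2.92
```

Request:
send_rows:
  plan:
    - [[-0.126, 0, -0.004], [0, 0, -0.005], 1]
    - [[-0.126, 0, -0.004], [0, 0, -0.005], 1]
    - [[-0.126, 0, -0.004], [0, 0, -0.005], 1]
    - [[-0.126, 0, -0.004], [0, 0, -0.005], 1]
    - [[-0.126, 0, -0.004], [0, 0, -0.005], 1]

```text
clock: 3.33
eef_pos: [411.3, 163.3, 225.6]
tcp_rot: [-3.14, -0.001, -1.162]
contact_force: [-0.4, -0.5, -0.3]
opening: 0.999
```

```bash
python3 - <<'E'
from h import *
st();c=cam("wrist");im=save("wrist","w2.png")
for l in("bottle_center","cap_center"):
    r=viewer.cut_out(l,"wrist"); print(l,[(q["p"],q["extent"]) for q in r])
    if r:
        m=r[0]["mask"];np.save("m2_"+l+".npy",m);ys,xs=np.nonzero(m);print(xs.mean(),ys.mean(),m.sum())
import pickle;pickle.dump(c,open("c2.pkl","wb"))
cv2.imwrite('pics/w2z.png',cv2.resize(cv2.imread('pics/w2.png'),(768,576),interpolation=2))
E
```

```text
{'clock': np.float64(3.333), 'eef_pos': array([411.271, 163.26 , 225.628]), 'tcp_rot': array([-3.140e+00, -1.000e-03, -1.162e+00]), 'contact_force': array([-0.379, -0.467, -0.341]), 'wrist_torque': array([ 0.069,  0.007, -0.019]), 'opening': np.float64(0.999), 'qpos': array([ 3.750e-01,  6.300e-02,  2.006e+00, -1.000e-03,  1.072e+00,
        1.538e+00])}
bottle_center []
cap_center [(0.63, [241.2, 99.6, 64.2, 69.1])]
272.3360095153137 135.48557835266132 3363
```

View pics/w2z.png

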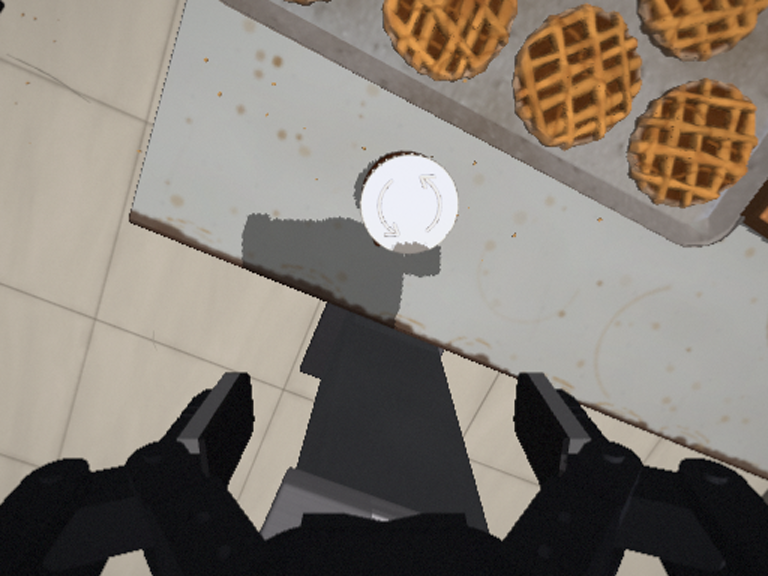

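The wrist picture shows the white cap top as a circle centred near (272.7,134.5) px. The body is hidden beneath it, so I need an oblique view for yaw.

```bash
python3 - <<'E'
from h import *
import pickle;c=pickle.load(open("c2.pkl","rb"))
g=cv2.cvtColor(cv2.imread('pics/w2.png'),cv2.COLOR_BGR2GRAY)
m=np.load("m2_cap_center.npy");print(c[2])
cs,_=cv2.findContours(m.astype(np.uint8),0,1);ct=max(cs,key=len).reshape(-1,2).astype(float)
P=onz(c,ct,134)[:,:2]
from scipy.optimize import least_squares
f=least_squares(lambda q:np.hypot(*(P-q[:2]).T)-q[2],[457,168,26],loss='soft_l1');print(f.x,f.cost)
(x,y),r=cv2.minEnclosingCircle(ct.astype(np.float32));print(x,y,r,onz(c,[[x,y]],134))
# scene-camera check
cs=cam("scene");print(proj(cs,[[457,168,134],[457,168,102],[457,168,0]]))
E
```

```text
[479.99009059 194.44389216 373.970318  ]
[460.97632543 171.43861594  25.30991447] 11.235410211161511
272.4277038574219 135.3563690185547 33.04490280151367 [[461.84622208 171.72046233 134.        ]]
[[165.57908354 151.66320936]
 [166.48680949 161.04679696]
 [169.29541589 189.56677577]]
```

```bash
python3 - <<'E'
import cv2
b=cv2.imread('pics/w2.png');cv2.imwrite('pics/w2c.png',cv2.resize(b[90:185,225:325],None,fx=6,fy=6,interpolation=2))
b=cv2.imread('pics/scene0.png');cv2.imwrite('pics/s0b.png',cv2.resize(b[140:200,145:195],None,fx=9,fy=9,interpolation=2))
E
```

```text
(no output)
```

View pics/w2c.png

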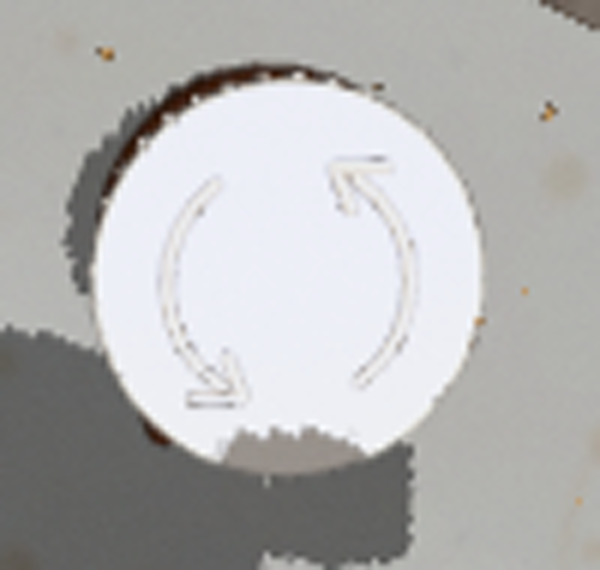

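View pics/s0b.png

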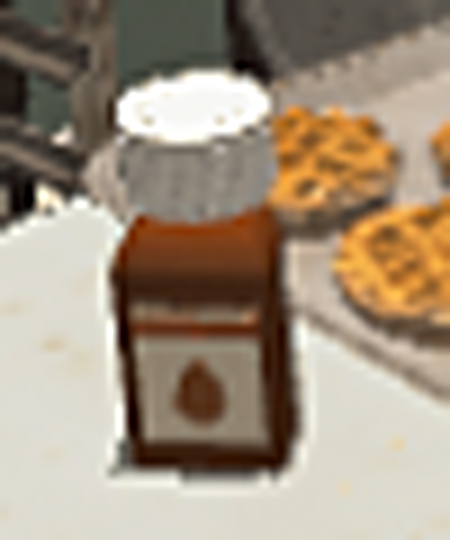

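```bash
python3 -c "
from h import *
go(318,75,215,-0.1)"
```

```text
shift [0.0418 0.1207 0.0103] turn [ 1.0000e-04 -1.8000e-03 -1.0661e+00] rows 3.0725590908874176 8.528821393131745 t 3.48
```

Request:
send_rows:
  plan:
    - [[0.042, 0.121, 0.01], [0, 0, -1.066], 1]
    - [[0.042, 0.121, 0.01], [0, 0, -1.066], 1]
    - [[0.042, 0.121, 0.01], [0, 0, -1.066], 1]
    - [[0.042, 0.121, 0.01], [0, 0, -1.066], 1]
    - [[0.042, 0.121, 0.01], [0, 0, -1.066], 1]

```text
clock: 3.9
eef_pos: [315.9, 71.9, 214.9]
tcp_rot: [3.14, -0.001, -0.538]
contact_force: [-0.4, 0.0, 0.4]
opening: 0.996
```

```bash
python3 -c "
from h import *
st();go(318,75,215,-0.1)"
```

```text
{'clock': np.float64(3.9), 'eef_pos': array([315.929,  71.897, 214.872]), 'tcp_rot': array([ 3.14e+00, -1.00e-03, -5.38e-01]), 'contact_force': array([-0.423,  0.037,  0.378]), 'wrist_torque': array([-0.001, -0.017, -0.013]), 'opening': np.float64(0.996), 'qpos': array([ 2.210e-01, -1.370e-01,  2.222e+00, -2.000e-03,  1.057e+00,
        7.600e-01])}
shift [ 0.0002 -0.0037 -0.0001] turn [ 0.0014 -0.0009 -0.4384] rows 0.08952237329839835 3.5072385733888667 t 3.9
```

Request:
send_rows:
  plan:
    - [[0, -0.004, 0], [0, 0, -0.438], 1]
    - [[0, -0.004, 0], [0, 0, -0.438], 1]
    - [[0, -0.004, 0], [0, 0, -0.438], 1]
    - [[0, -0.004, 0], [0, 0, -0.438], 1]
    - [[0, -0.004, 0], [0, 0, -0.438], 1]

```text
clock: 4.32
eef_pos: [318.3, 74.0, 214.9]
tcp_rot: [3.14, -0.001, -0.101]
contact_force: [-0.3, -0.6, -0.6]
opening: 0.997
```

```bash
python3 - <<'E'
from h import *
st();c=cam("wrist");im=save("wrist","w3.png");print(c[2])
for l in("bottle_center","cap_center"):
    r=viewer.cut_out(l,"wrist"); print(l,[(q["p"],q["extent"]) for q in r])
    if r: np.save("m3_"+l+".npy",r[0]["mask"])
import pickle;pickle.dump(c,open("c3.pkl","wb"))
cv2.imwrite('pics/w3z.png',cv2.resize(cv2.imread('pics/w3.png'),(768,576),interpolation=2))
E
```

```text
{'clock': np.float64(4.317), 'eef_pos': array([318.324,  73.973, 214.854]), 'tcp_rot': array([ 3.14e+00, -1.00e-03, -1.01e-01]), 'contact_force': array([-0.275, -0.623, -0.554]), 'wrist_torque': array([ 0.003, -0.006,  0.023]), 'opening': np.float64(0.997), 'qpos': array([ 2.260e-01, -1.320e-01,  2.217e+00, -2.000e-03,  1.056e+00,
        3.280e-01])}
[325.0181226  150.84282691 362.93396767]
bottle_center [(0.97, [341.5, 22.5, 78.4, 82.3])]
cap_center [(0.79, [392.3, 3.7, 94.7, 89.8])]
```

View pics/w3z.png

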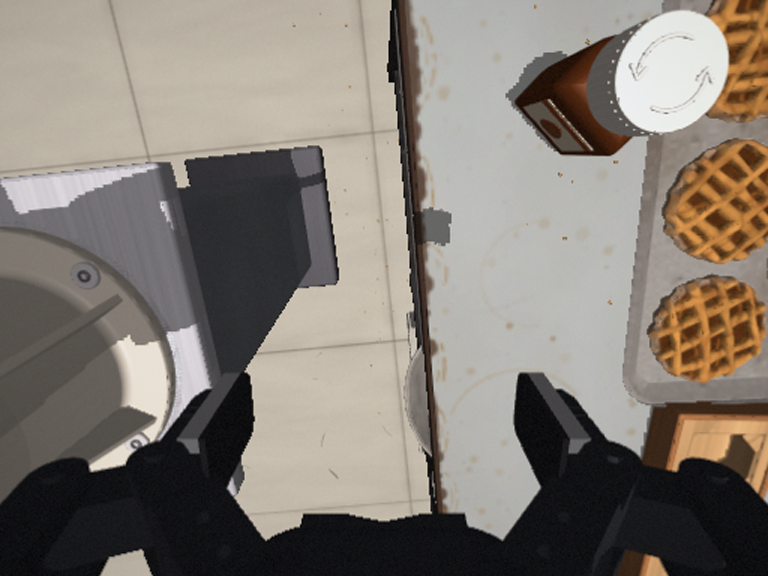

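The picture shows the bottle at top right (1.5× zoom): label face foot corners at about (516,100) and (563,153), cap top at (670,72). I'll zoom in to get the yaw.

```bash
python3 - <<'E'
from h import *
import pickle;c=pickle.load(open("c3.pkl","rb"))
b=cv2.imread('pics/w3.png');x0,y0,f=330,0,5
v=cv2.resize(b[y0:y0+115,x0:x0+160],None,fx=f,fy=f,interpolation=2)
def draw(bx,by,yaw,col):
    w=np.radians(np.arange(-90,91,10))
    D=[[-26,-28],[-26,28]]+[[28*np.cos(a),28*np.sin(a)] for a in w[::-1]]
    D=np.array(D)@np.array([[np.cos(yaw),np.sin(yaw)],[-np.sin(yaw),np.cos(yaw)]])+[bx,by]
    a=np.linspace(0,2*np.pi,40);C=np.c_[bx+26*np.cos(a),by+26*np.sin(a)]
    for P,z in((D,0),(D,90),(C,134)):
        q=(proj(c,np.c_[P,np.full(len(P),z)])-[x0,y0]+.5)*f
        cv2.polylines(v,[q.astype(np.int32)],True,col,1)
cv2.imwrite('pics/w3r.png',v)
draw(461.8,171.6,np.radians(55),(0,255,0))
draw(461.8,171.6,np.radians(45),(255,255,0))
cv2.imwrite('pics/w3d.png',v)
E
```

```text
(no output)
```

View pics/w3d.png

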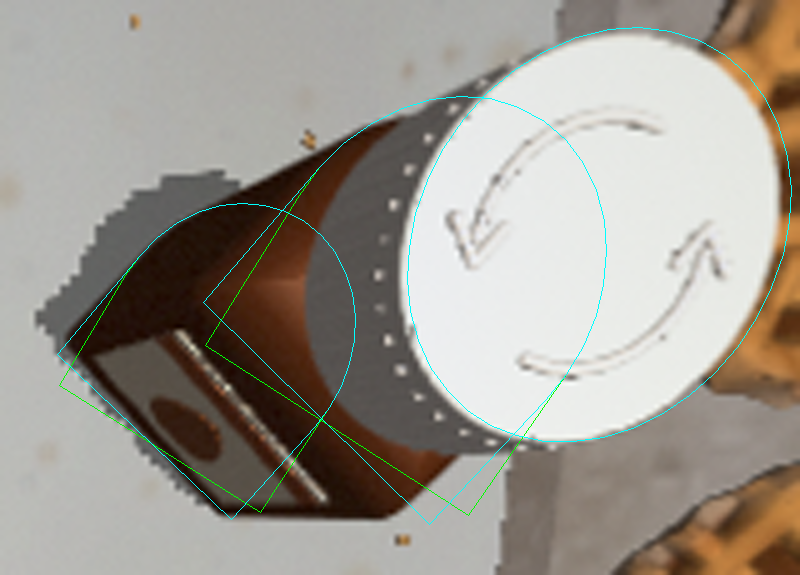

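View pics/w3r.png

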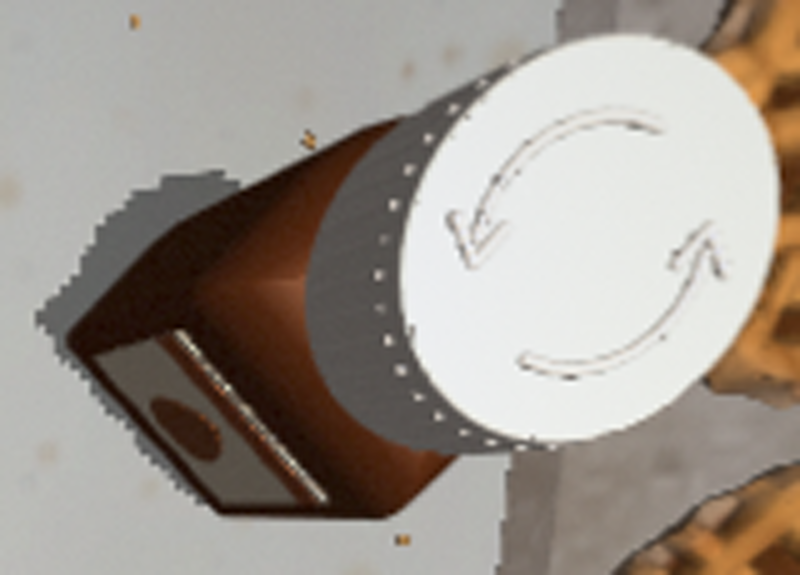

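```bash
python3 - <<'E'
from h import *
import pickle;c=pickle.load(open("c3.pkl","rb"))
z=lambda p:[(p[0]+.5)/5-.5+330,(p[1]+.5)/5-.5]
for a,b,h in(((73,335),(220,515),3),((95,355),(220,503),12),((180,332),(325,500),50),((163,337),(303,505),45)):
    P=onz(c,[z(a),z(b)],h)[:,:2];d=P[0]-P[1];print(P.round(1).tolist(),np.linalg.norm(d),"yaw",np.degrees(np.arctan2(d[1],d[0]))-90)
# cap circle fit
b=cv2.imread('pics/w3.png').astype(int)
m=((b.min(2)>205)).astype(np.uint8);n,l,s,_=cv2.connectedComponentsWithStats(m);i=l[int(240/5),int(330+600/5)]
cs,_=cv2.findContours((l==i).astype(np.uint8),0,1);ct=max(cs,key=len).reshape(-1,2).astype(float)
P=onz(c,ct,134)[:,:2]
from scipy.optimize import least_squares
f=least_squares(lambda q:np.hypot(*(P-q[:2]).T)-q[2],[460,170,26],loss='soft_l1');print(f.x,f.cost,len(ct))
E
```

```text
[[426.4, 176.3], [459.5, 134.7]] 53.17874138439636 yaw 38.44554874130324
[[428.6, 171.2], [456.1, 137.6]] 43.36373351142045 yaw 39.349486744009965
[[433.7, 171.4], [462.6, 137.5]] 44.57957232160608 yaw 40.48771165649288
[[432.1, 171.2], [460.4, 136.8]] 44.55900303972983 yaw 39.47268489882248
[460.47756364 171.24019834  24.97753848] 5.263740794914568 219
```

Bottle is at about (461,171.4) with yaw about 0.69 rad (39.5°), so it needs a turn of about -0.80 rad. Next I'll go above the cap.

```bash
python3 -c "
from h import *
go(461.3,171.4,185,-0.1)"
```

```text
shift [ 0.1322 -0.1114  0.0297] turn [ 0.0017 -0.0005 -0.0049] rows 4.205888162374898 0.04162089009225053 t 4.47
```

Request:
send_rows:
  plan:
    - [[0.132, -0.111, 0.015], [0.002, 0, -0.005], 1]
    - [[0.132, -0.111, 0.015], [0.002, 0, -0.005], 1]
    - [[0.132, -0.111, 0.02], [0.002, 0, -0.005], 1]
    - [[0.132, -0.111, 0.025], [0.002, 0, -0.005], 1]
    - [[0.132, -0.111, 0.03], [0.002, 0, -0.005], 1]

```text
clock: 4.88
eef_pos: [466.5, 173.9, 184.2]
tcp_rot: [-3.139, -0.004, -0.102]
contact_force: [-0.6, 0.1, 0.5]
opening: 0.999
```

```bash
python3 - <<'E'
from h import *
st();c=cam("wrist");save("wrist","w4.png")
go(461.3,171.4,119,-0.1)
b=cv2.imread('pics/w4.png')
q=proj(c,[[461.3+26*np.cos(a),171.4+26*np.sin(a),134] for a in np.linspace(0,6.28,40)])
v=cv2.resize(b,(768,576),interpolation=2);cv2.polylines(v,[(q*1.5).astype(np.int32)],True,(0,255,0),1);cv2.imwrite('pics/w4z.png',v)
E
```

```text
{'clock': np.float64(4.883), 'eef_pos': array([466.49 , 173.872, 184.164]), 'tcp_rot': array([-3.139, -0.004, -0.102]), 'contact_force': array([-0.557,  0.146,  0.462]), 'wrist_torque': array([-0.028,  0.034,  0.04 ]), 'opening': np.float64(0.999), 'qpos': array([0.353, 0.201, 1.946, 0.   , 0.99 , 0.455])}
shift [-0.0028  0.0017  0.0637] turn [-0.0005 -0.0005 -0.0015] rows 1.5300689725089494 0.013486541969069905 t 4.93
```

View pics/w4z.png

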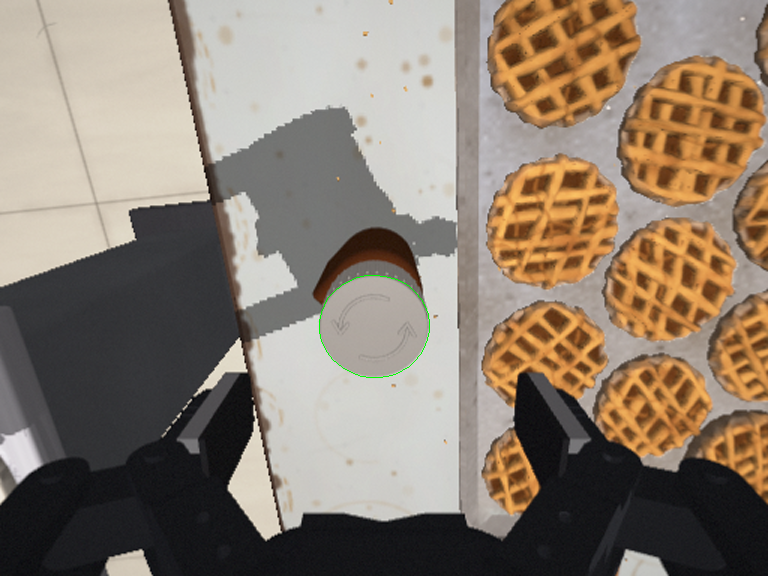

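The predicted circle (green) matches the cap at (374,326) in the zoomed picture. Descending around it.

Request:
send_rows:
  plan:
    - [[-0.003, 0.002, 0.03], [0, 0, -0.0015], 1]
    - [[-0.003, 0.002, 0.05], [0, 0, -0.0015], 1]
    - [[-0.003, 0.002, 0.064], [0, 0, -0.0015], 1]
    - [[-0.003, 0.002, 0.064], [0, 0, -0.0015], 1]
    - [[-0.003, 0.002, 0.064], [0, 0, -0.0015], 1]

```text
clock: 5.35
eef_pos: [460.1, 170.3, 118.5]
tcp_rot: [3.141, 0.001, -0.102]
contact_force: [-0.2, 0.0, 0.2]
opening: 0.997
```

```bash
python3 - <<'E'
from h import *
st();c=cam("wrist");save("wrist","w5.png")
go(461.3,171.4,119,-0.1)
b=cv2.imread('pics/w5.png')
q=proj(c,[[461.3+26*np.cos(a),171.4+26*np.sin(a),134] for a in np.linspace(0,6.28,40)])
v=cv2.resize(b,(768,576),interpolation=2);cv2.polylines(v,[(q*1.5).astype(np.int32)],True,(0,255,0),1);cv2.imwrite('pics/w5z.png',v)
E
```

```text
{'clock': np.float64(5.35), 'eef_pos': array([460.113, 170.26 , 118.51 ]), 'tcp_rot': array([ 3.141e+00,  1.000e-03, -1.020e-01]), 'contact_force': array([-0.248,  0.043,  0.207]), 'wrist_torque': array([0.083, 0.036, 0.022]), 'opening': np.float64(0.997), 'qpos': array([0.351, 0.287, 2.011, 0.   , 0.845, 0.453])}
shift [ 0.0003 -0.0008  0.0003] turn [-0.0003 -0.0003 -0.0013] rows 0.022343812042276597 0.010825039353969966 t 5.4
```

View pics/w5z.png

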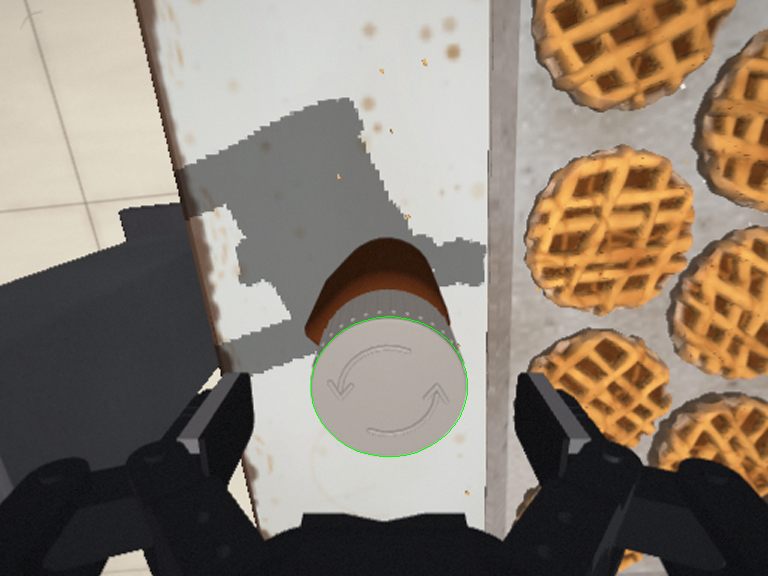

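Alignment is good: the cap lies between the pads, centred to about 0.5 mm. Closing the fingers.

Request:
send_rows:
  plan:
    - [[0, -0.001, 0], [0, 0, 0], -1]
    - [[0, -0.001, 0], [0, 0, 0], -1]
    - [[0, -0.001, 0], [0, 0, 0], -1]
    - [[0, -0.001, 0], [0, 0, 0], -1]
    - [[0, -0.001, 0], [0, 0, 0], -1]
  squeeze: 70

```text
clock: 5.82
eef_pos: [461.7, 171.9, 120.3]
tcp_rot: [-3.141, -0.002, -0.101]
contact_force: [-0.8, -0.8, 6.8]
opening: 0.565
```

Request:
send_rows:
  plan:
    - [[0, 0, 0], [0, 0, 0], -1]
    - [[0, 0, 0], [0, 0, 0], -1]
    - [[0, 0, 0], [0, 0, 0], -1]
    - [[0, 0, 0], [0, 0, 0], -1]
    - [[0, 0, 0], [0, 0, 0], -1]

```text
clock: 6.23
eef_pos: [461.9, 171.9, 120.7]
tcp_rot: [-3.14, -0.002, -0.101]
contact_force: [-2.0, -1.4, 5.4]
opening: 0.566
```

```bash
python3 - <<'E'
from h import *
st();save("wrist","w6.png");save("scene","s6.png")
b=cv2.imread('pics/w6.png');s=cv2.imread('pics/s6.png')
cv2.imwrite('pics/w6z.png',np.hstack([b[140:340,100:420],cv2.resize(s[110:210,120:240],(240,200),interpolation=2)]))
E
```

```text
{'clock': np.float64(6.233), 'eef_pos': array([461.907, 171.945, 120.714]), 'tcp_rot': array([-3.14e+00, -2.00e-03, -1.01e-01]), 'contact_force': array([-2.008, -1.355,  5.415]), 'wrist_torque': array([-0.085,  0.25 , -0.008]), 'opening': np.float64(0.566), 'qpos': array([0.353, 0.285, 2.008, 0.   , 0.846, 0.454])}
```

View pics/w6z.png

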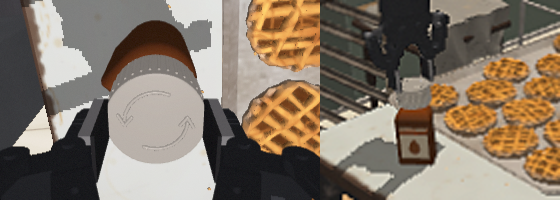

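Gripped: opening 0.566, cap seated between the pads, bottle upright. Lifting.

Request:
send_rows:
  plan:
    - [[0, 0, -0.015], [0, 0, 0], -1]
    - [[0, 0, -0.04], [0, 0, 0], -1]
    - [[0, 0, -0.07], [0, 0, 0], -1]
    - [[0, 0, -0.085], [0, 0, 0], -1]
    - [[0, 0, -0.085], [0, 0, 0], -1]

```text
clock: 6.75
eef_pos: [463.3, 172.5, 208.5]
tcp_rot: [-3.138, -0.007, -0.101]
contact_force: [1.4, 0.6, -4.1]
opening: 0.565
```

```bash
python3 - <<'E'
from h import *
st();go(590.4,-137.7,205,-0.9)
save("scene","s7.png")
s=cv2.imread('pics/s7.png')
cv2.imwrite('pics/s7z.png',cv2.resize(s[80:210,110:270],None,fx=4,fy=4,interpolation=2))
E
```

```text
{'clock': np.float64(6.75), 'eef_pos': array([463.31 , 172.476, 208.507]), 'tcp_rot': array([-3.138, -0.007, -0.101]), 'contact_force': array([ 1.442,  0.561, -4.121]), 'wrist_torque': array([ 0.003, -0.053,  0.012]), 'opening': np.float64(0.565), 'qpos': array([0.353, 0.164, 1.93 , 0.   , 1.039, 0.454])}
shift [0.1577 0.2958 0.0036] turn [-0.006  -0.0052  0.7988] rows 8.038877149195056 6.390811615929949 t 6.75
```

View pics/s7z.png

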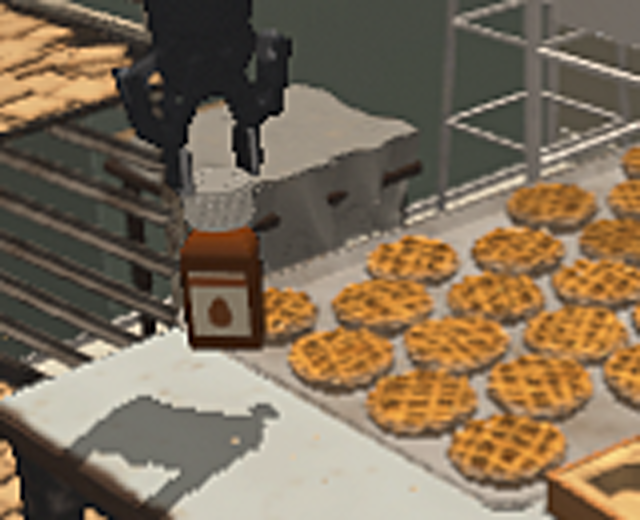

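The bottle is lifted and hanging upright. Carrying it to above the pocket.

Request:
send_rows:
  plan:
    - [[0.015, 0.03, 0], [0, 0, 0.08], -1]
    - [[0.035, 0.065, 0], [0, 0, 0.18], -1]
    - [[0.055, 0.1, 0], [0, 0, 0.28], -1]
    - [[0.073, 0.138, 0], [0, 0, 0.38], -1]
    - [[0.092, 0.172, 0], [0, 0, 0.47], -1]

```text
clock: 7.22
eef_pos: [535.3, -10.3, 204.2]
tcp_rot: [-3.139, -0.0, -0.576]
contact_force: [0.6, -1.3, -4.5]
opening: 0.565
```

```bash
python3 -c "
from h import *
st();go(590.4,-137.7,205,-0.9)"
```

```text
{'clock': np.float64(7.217), 'eef_pos': array([535.279, -10.294, 204.154]), 'tcp_rot': array([-3.139, -0.   , -0.576]), 'contact_force': array([ 0.554, -1.349, -4.548]), 'wrist_torque': array([ 0.02 , -0.001,  0.02 ]), 'opening': np.float64(0.565), 'qpos': array([-0.023,  0.237,  1.848,  0.002,  1.055,  0.552])}
shift [ 0.1156  0.0768 -0.001 ] turn [-2.300e-03  1.000e-04  3.241e-01] rows 3.3290576330862214 2.593185204528705 t 7.22
```

Request:
send_rows:
  plan:
    - [[0.035, 0.025, 0], [0, 0, 0.1], -1]
    - [[0.07, 0.047, 0], [0, 0, 0.2], -1]
    - [[0.098, 0.066, 0], [-0.002, 0, 0.28], -1]
    - [[0.112, 0.075, 0], [-0.002, 0, 0.32], -1]
    - [[0.116, 0.077, -0.001], [-0.002, 0, 0.324], -1]

```text
clock: 7.63
eef_pos: [590.4, -140.9, 202.2]
tcp_rot: [3.14, 0.002, -0.905]
contact_force: [0.9, 1.0, -4.2]
opening: 0.561
```

```bash
python3 -c "
from h import *
st();go(590.4,-137.7,165,-0.9)"
```

```text
{'clock': np.float64(7.633), 'eef_pos': array([ 590.351, -140.865,  202.247]), 'tcp_rot': array([ 3.14e+00,  2.00e-03, -9.05e-01]), 'contact_force': array([ 0.872,  0.967, -4.245]), 'wrist_torque': array([ 0.01 , -0.002,  0.042]), 'opening': np.float64(0.561), 'qpos': array([-0.236,  0.35 ,  1.694, -0.   ,  1.1  ,  0.668])}
shift [-0.0024 -0.0021  0.0372] turn [ 0.002   0.002  -0.0047] rows 0.8964328132363724 0.0434709449727262 t 7.63
```

Request:
send_rows:
  plan:
    - [[-0.002, -0.002, 0.015], [0.002, 0.002, -0.005], -1]
    - [[-0.002, -0.002, 0.03], [0.002, 0.002, -0.005], -1]
    - [[-0.002, -0.002, 0.036], [0.002, 0.002, -0.005], -1]
    - [[-0.002, -0.002, 0.036], [0.002, 0.002, -0.005], -1]
    - [[-0.002, -0.002, 0.036], [0.002, 0.002, -0.005], -1]

```text
clock: 8.05
eef_pos: [590.0, -137.2, 165.6]
tcp_rot: [3.141, 0.001, -0.898]
contact_force: [-0.1, -0.3, -3.8]
opening: 0.561
```

```bash
python3 - <<'E'
from h import *
st();go(590.4,-137.7,158,-0.9)
save("scene","s8.png");save("wrist","w8.png");import pickle;pickle.dump(cam("wrist"),open("c8.pkl","wb"))
save("top","t8.png")
s=cv2.imread('pics/s8.png');w=cv2.imread('pics/w8.png')
cv2.imwrite('pics/s8z.png',np.hstack([cv2.resize(s[130:240,240:340],(400,440),interpolation=2),cv2.resize(w[100:320,150:350],(400,440),interpolation=2)]))
E
```

```text
{'clock': np.float64(8.05), 'eef_pos': array([ 589.968, -137.182,  165.576]), 'tcp_rot': array([ 3.141e+00,  1.000e-03, -8.980e-01]), 'contact_force': array([-0.118, -0.33 , -3.827]), 'wrist_torque': array([-0.036, -0.043,  0.041]), 'opening': np.float64(0.561), 'qpos': array([-0.231,  0.387,  1.73 ,  0.   ,  1.027,  0.667])}
shift [ 0.0007 -0.      0.0076] turn [0.001  0.0015 0.0016] rows 0.182389388029477 0.019172247469037083 t 8.05
```

View pics/s8z.png

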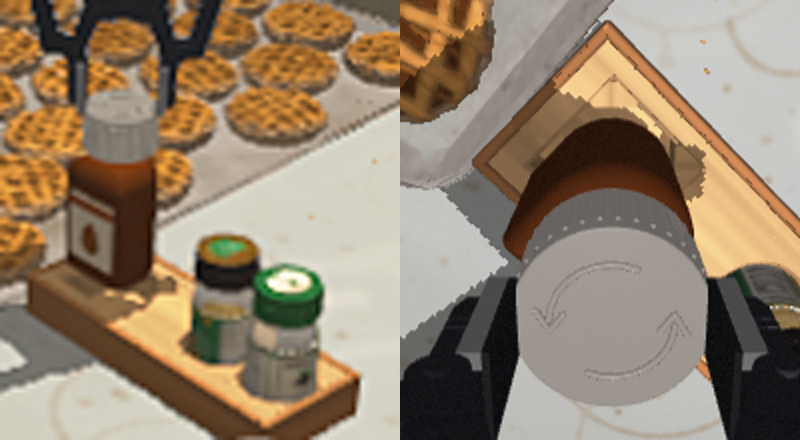

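The bottle is above the pocket and the label is parallel to the rack's front. Lowering carefully while watching the force.

Request:
send_rows:
  plan:
    - [[0.0005, 0, 0.004], [0, 0, 0], -1]
    - [[0.0005, 0, 0.007], [0, 0, 0], -1]
    - [[0.0005, 0, 0.01], [0, 0, 0], -1]
    - [[0.0005, 0, 0.012], [0, 0, 0], -1]
    - [[0.0005, 0, 0.014], [0, 0, 0], -1]

```text
clock: 8.62
eef_pos: [591.3, -138.1, 152.7]
tcp_rot: [-3.141, -0.001, -0.899]
contact_force: [0.6, -0.3, -4.4]
opening: 0.562
```

```bash
python3 -c "
from h import *
st();go(590.4,-137.7,145,-0.9)"
```

```text
{'clock': np.float64(8.617), 'eef_pos': array([ 591.287, -138.126,  152.745]), 'tcp_rot': array([-3.141e+00, -1.000e-03, -8.990e-01]), 'contact_force': array([ 0.611, -0.298, -4.352]), 'wrist_torque': array([ 0.007, -0.01 ,  0.002]), 'opening': np.float64(0.562), 'qpos': array([-0.232,  0.402,  1.739,  0.   ,  1.   ,  0.667])}
shift [-0.0009  0.0004  0.0077] turn [-0.0006 -0.0008  0.0011] rows 0.18722830969152612 0.011680819043270247 t 8.62
```

Request:
send_rows:
  plan:
    - [[-0.001, 0, 0.003], [0, 0, 0], -1]
    - [[-0.001, 0, 0.005], [0, 0, 0], -1]
    - [[-0.001, 0, 0.007], [0, 0, 0], -1]
    - [[-0.001, 0, 0.009], [0, 0, 0], -1]
    - [[-0.001, 0, 0.01], [0, 0, 0], -1]

```text
clock: 9.03
eef_pos: [590.6, -137.4, 142.4]
tcp_rot: [-3.141, -0.001, -0.899]
contact_force: [-0.7, -0.7, -3.7]
opening: 0.565
```

```bash
python3 -c "
from h import *
st();go(590.4,-137.7,135,-0.9)"
```

```text
{'clock': np.float64(9.033), 'eef_pos': array([ 590.603, -137.356,  142.429]), 'tcp_rot': array([-3.141e+00, -1.000e-03, -8.990e-01]), 'contact_force': array([-0.695, -0.718, -3.691]), 'wrist_torque': array([-0.012,  0.052, -0.038]), 'opening': np.float64(0.565), 'qpos': array([-0.231,  0.413,  1.748,  0.   ,  0.98 ,  0.668])}
shift [0.0001 0.0004 0.0074] turn [-0.0005 -0.0006  0.0009] rows 0.17841598024439193 0.00953381115557105 t 9.03
```

There is no contact load and the foot is already below the rack top, so it is in the pocket. Continuing down.

Request:
send_rows:
  plan:
    - [[0, 0, 0.003], [0, 0, 0], -1]
    - [[0, 0, 0.006], [0, 0, 0], -1]
    - [[0, 0, 0.008], [0, 0, 0], -1]
    - [[0, 0, 0.01], [0, 0, 0], -1]
    - [[0, 0, 0.012], [0, 0, 0], -1]

```text
clock: 9.45
eef_pos: [590.6, -137.4, 130.2]
tcp_rot: [-3.141, -0.001, -0.899]
contact_force: [0.0, 0.3, -3.9]
opening: 0.558
```

```bash
python3 -c "
from h import *
st();go(590.4,-137.7,126,-0.9)"
```

```text
{'clock': np.float64(9.45), 'eef_pos': array([ 590.609, -137.371,  130.208]), 'tcp_rot': array([-3.141e+00, -1.000e-03, -8.990e-01]), 'contact_force': array([ 0.005,  0.338, -3.929]), 'wrist_torque': array([ 0.017, -0.077,  0.028]), 'opening': np.float64(0.558), 'qpos': array([-0.231,  0.428,  1.757,  0.   ,  0.956,  0.668])}
shift [0.0001 0.0004 0.0042] turn [-0.0005 -0.0006  0.001 ] rows 0.10135058325463503 0.009740377352600008 t 9.45
```

Request:
send_rows:
  plan:
    - [[0, 0, 0.001], [0, 0, 0], -1]
    - [[0, 0, 0.002], [0, 0, 0], -1]
    - [[0, 0, 0.003], [0, 0, 0], -1]
    - [[0, 0, 0.004], [0, 0, 0], -1]
    - [[0, 0, 0.004], [0, 0, 0], -1]

```text
clock: 9.87
eef_pos: [591.2, -137.3, 127.0]
tcp_rot: [-3.14, -0.001, -0.899]
contact_force: [-0.1, 1.5, 5.2]
opening: 0.564
```

```bash
python3 -c "
from h import *
st()"
```

```text
{'clock': np.float64(9.867), 'eef_pos': array([ 591.22 , -137.349,  126.984]), 'tcp_rot': array([-3.14e+00, -1.00e-03, -8.99e-01]), 'contact_force': array([-0.085,  1.461,  5.221]), 'wrist_torque': array([0.276, 0.218, 0.038]), 'opening': np.float64(0.564), 'qpos': array([-0.231,  0.432,  1.759,  0.   ,  0.949,  0.668])}
```

Floor contact is at TCP z ≈ 127 (expected 126.7), with about 5 N up. Quick visual check, then press.

```bash
python3 - <<'E'
from h import *
save("scene","s9.png");save("wrist","w9.png")
s=cv2.imread('pics/s9.png');w=cv2.imread('pics/w9.png')
cv2.imwrite('pics/s9z.png',np.hstack([cv2.resize(s[130:240,240:340],(400,440),interpolation=2),cv2.resize(w[100:320,150:350],(400,440),interpolation=2)]))
E
```

```text
(no output)
```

View pics/s9z.png

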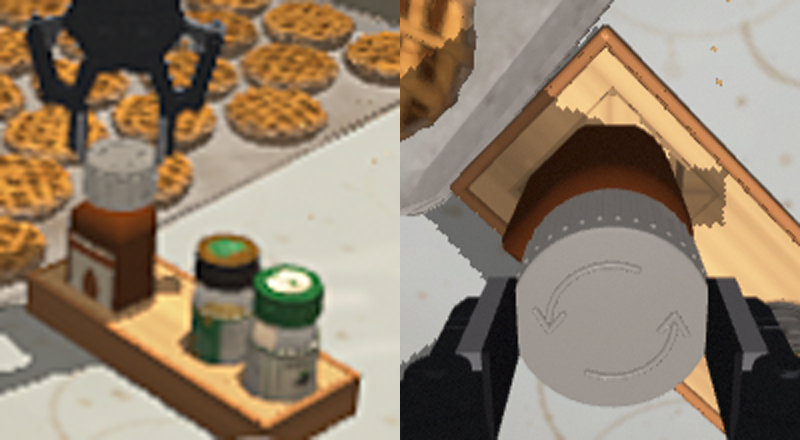

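Request:
send_rows:
  plan:
    - [[0, 0, 0.002], [0, 0, 0], -1]
    - [[0, 0, 0.003], [0, 0, 0], -1]
    - [[0, 0, 0.004], [0, 0, 0], -1]
    - [[0, 0, 0.005], [0, 0, 0], -1]
    - [[0, 0, 0.005], [0, 0, 0], -1]

```text
clock: 10.38
eef_pos: [592.0, -137.4, 123.6]
tcp_rot: [-3.139, -0.003, -0.899]
contact_force: [-2.6, 1.7, 11.2]
opening: 0.56
```

```bash
python3 -c "
from h import *
st()"
```

```text
{'clock': np.float64(10.383), 'eef_pos': array([ 591.994, -137.409,  123.59 ]), 'tcp_rot': array([-3.139e+00, -3.000e-03, -8.990e-01]), 'contact_force': array([-2.561,  1.697, 11.174]), 'wrist_torque': array([ 0.364,  0.58 , -0.02 ]), 'opening': np.float64(0.56), 'qpos': array([-2.310e-01,  4.370e-01,  1.761e+00,  1.000e-03,  9.410e-01,
        6.680e-01])}
```

The bottle is visibly down in the pocket, and the press is about 3.4 mm at 11 N. I'll press a bit deeper, then turn anticlockwise, which is negative about tool z.

Request:
send_rows:
  plan:
    - [[-0.0006, 0.0006, 0.003], [0, 0, 0], -1]
    - [[-0.0006, 0.0006, 0.003], [0, 0, 0], -1]
    - [[-0.0006, 0.0006, 0.003], [0, 0, 0], -1]
    - [[-0.0006, 0.0006, 0.003], [0, 0, -0.08], -1]
    - [[-0.0006, 0.0006, 0.003], [0, 0, -0.16], -1]

```text
clock: 10.8
eef_pos: [592.3, -137.4, 122.6]
tcp_rot: [-3.138, -0.005, -0.736]
contact_force: [-1.6, 2.1, 12.5]
opening: 0.563
```

```bash
python3 -c "
from h import *
st()"
```

```text
{'clock': np.float64(10.8), 'eef_pos': array([ 592.345, -137.395,  122.581]), 'tcp_rot': array([-3.138, -0.005, -0.736]), 'contact_force': array([-1.631,  2.087, 12.458]), 'wrist_torque': array([ 0.46 ,  0.45 , -0.139]), 'opening': np.float64(0.563), 'qpos': array([-2.310e-01,  4.370e-01,  1.763e+00,  1.000e-03,  9.350e-01,
        5.050e-01])}
```

Request:
send_rows:
  plan:
    - [[-0.0007, 0.0007, 0.002], [0, 0, -0.1], -1]
    - [[-0.0007, 0.0007, 0.002], [0, 0, -0.2], -1]
    - [[-0.0007, 0.0007, 0.002], [0, 0, -0.3], -1]
    - [[-0.0007, 0.0007, 0.002], [0, 0, -0.4], -1]
    - [[-0.0007, 0.0007, 0.002], [0, 0, -0.5], -1]

```text
clock: 11.22
eef_pos: [592.2, -137.4, 122.5]
tcp_rot: [-3.141, -0.009, -0.231]
contact_force: [-2.6, 2.2, 12.8]
opening: 0.566
```

```bash
python3 - <<'E'
from h import *
st();save("wrist","w10.png");save("scene","s10.png");c=cam("wrist")
s=cv2.imread('pics/s10.png');w=cv2.imread('pics/w10.png')
cv2.imwrite('pics/s10z.png',np.hstack([cv2.resize(s[130:240,240:340],(400,440),interpolation=2),cv2.resize(w[100:320,150:350],(400,440),interpolation=2)]))
E
```

```text
{'clock': np.float64(11.217), 'eef_pos': array([ 592.16 , -137.442,  122.499]), 'tcp_rot': array([-3.141, -0.009, -0.231]), 'contact_force': array([-2.649,  2.166, 12.833]), 'wrist_torque': array([ 0.361,  0.917, -0.149]), 'opening': np.float64(0.566), 'qpos': array([-2.310e-01,  4.360e-01,  1.765e+00,  1.000e-03,  9.330e-01,
       -1.000e-03])}
```

View pics/s10z.png

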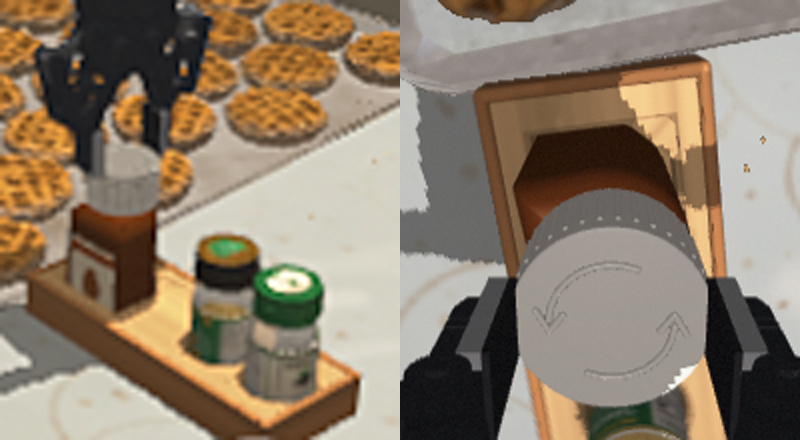

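The arrows stay fixed in the gripper view while the bottle stayed put, so the cap has turned 0.67 rad without slipping. Turning the rest of the way to about 1.1.

Request:
send_rows:
  plan:
    - [[-0.001, 0, 0.002], [0, 0, -0.1], -1]
    - [[-0.001, 0, 0.002], [0, 0, -0.2], -1]
    - [[-0.001, 0, 0.002], [0, 0, -0.3], -1]
    - [[-0.001, 0, 0.002], [0, 0, -0.4], -1]
    - [[-0.001, 0, 0.002], [0, 0, -0.43], -1]

```text
clock: 11.73
eef_pos: [592.0, -137.5, 122.4]
tcp_rot: [3.138, -0.01, 0.204]
contact_force: [-3.6, 0.4, 13.5]
opening: 0.563
```

```bash
python3 - <<'E'
from h import *
st()
E
```

```text
{'clock': np.float64(11.733), 'eef_pos': array([ 591.954, -137.484,  122.403]), 'tcp_rot': array([ 3.138, -0.01 ,  0.204]), 'contact_force': array([-3.569,  0.415, 13.55 ]), 'wrist_torque': array([ 0.172,  0.83 , -0.15 ]), 'opening': np.float64(0.563), 'qpos': array([-2.310e-01,  4.350e-01,  1.767e+00,  1.000e-03,  9.290e-01,
       -4.360e-01])}
```

Request:
send_rows:
  plan:
    - [[-0.001, 0, -0.001], [0, 0, 0], -1]
    - [[-0.001, 0, -0.005], [0, 0, 0], -1]
    - [[-0.001, 0, -0.01], [0, 0, 0], -1]
    - [[-0.001, 0, -0.015], [0, 0, 0], -1]
    - [[-0.001, 0, -0.02], [0, 0, 0], -1]

```text
clock: 12.15
eef_pos: [590.7, -137.7, 142.8]
tcp_rot: [3.138, -0.01, 0.204]
contact_force: [0.1, 0.3, 0.1]
opening: 0.566
```

```bash
python3 - <<'E'
from h import *
st();go(590.5,-137.5,177,0.204);save("wrist","w11.png");save("scene","s11.png")
s=cv2.imread('pics/s11.png');w=cv2.imread('pics/w11.png')
cv2.imwrite('pics/s11z.png',np.hstack([cv2.resize(s[130:240,240:340],(400,440),interpolation=2),cv2.resize(w[100:320,150:350],(400,440),interpolation=2)]))
E
```

```text
{'clock': np.float64(12.15), 'eef_pos': array([ 590.732, -137.671,  142.785]), 'tcp_rot': array([ 3.138, -0.01 ,  0.204]), 'contact_force': array([0.065, 0.315, 0.069]), 'wrist_torque': array([0.066, 0.028, 0.045]), 'opening': np.float64(0.566), 'qpos': array([-2.320e-01,  4.080e-01,  1.755e+00,  1.000e-03,  9.680e-01,
       -4.360e-01])}
shift [ 0.0001 -0.0001 -0.0342] turn [ 0.0037 -0.0099 -0.0001] rows 0.8205395907368039 0.08455253384225316 t 12.15
```

View pics/s11z.png

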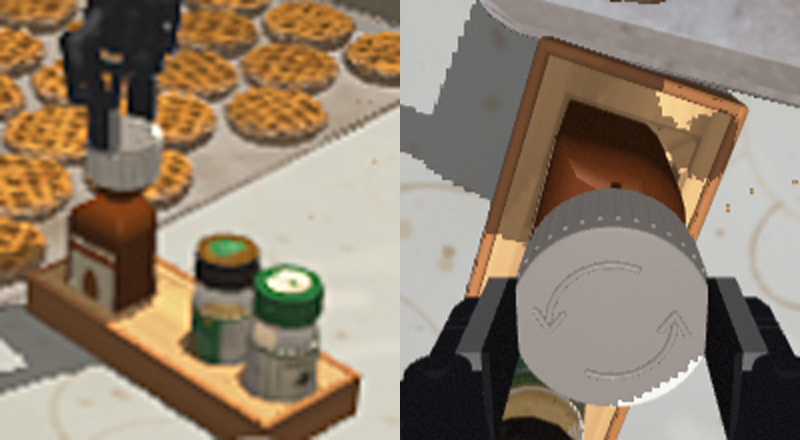

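The cap is free: the force is about 0, the neck is visible and the bottle stays in its pocket. Raising to about 50 mm above locked height.

Request:
send_rows:
  plan:
    - [[0, 0, -0.01], [0.004, -0.01, 0], -1]
    - [[0, 0, -0.02], [0.004, -0.01, 0], -1]
    - [[0, 0, -0.028], [0.004, -0.01, 0], -1]
    - [[0, 0, -0.034], [0.004, -0.01, 0], -1]
    - [[0, 0, -0.034], [0.004, -0.01, 0], -1]

```text
clock: 12.67
eef_pos: [591.8, -138.0, 179.0]
tcp_rot: [3.14, -0.004, 0.204]
contact_force: [0.9, 0.7, -0.4]
opening: 0.563
```

Request:
send_rows:
  plan:
    - [[0, 0, 0], [0, 0, 0], -1]
    - [[0, 0, 0], [0, 0, 0], -1]
    - [[0, 0, 0], [0, 0, 0], -1]
    - [[0, 0, 0], [0, 0, 0], -1]
    - [[0, 0, 0], [0, 0, 0], -1]

```text
clock: 13.08
eef_pos: [591.6, -137.9, 178.5]
tcp_rot: [3.14, -0.003, 0.204]
contact_force: [-0.3, -0.1, -0.5]
opening: 0.563
```

```bash
python3 - <<'E'
from h import *
st();print(status.sense()["qvel"].round(3));save("wrist","w12.png");save("scene","s12.png");c=cam("wrist")
s=cv2.imread('pics/s12.png');w=cv2.imread('pics/w12.png')
cv2.imwrite('pics/s12z.png',np.hstack([cv2.resize(s[110:240,240:360],(400,440),interpolation=2),cv2.resize(w[60:320,150:386],(400,440),interpolation=2)]))
E
```

```text
{'clock': np.float64(13.083), 'eef_pos': array([ 591.591, -137.95 ,  178.547]), 'tcp_rot': array([ 3.14e+00, -3.00e-03,  2.04e-01]), 'contact_force': array([-0.328, -0.148, -0.507]), 'wrist_torque': array([-0.038,  0.007, -0.003]), 'opening': np.float64(0.563), 'qpos': array([-0.232,  0.372,  1.719,  0.   ,  1.047, -0.436])}
[ 0.001 -0.001 -0.001  0.001  0.001 -0.   ]
```

View pics/s12z.png

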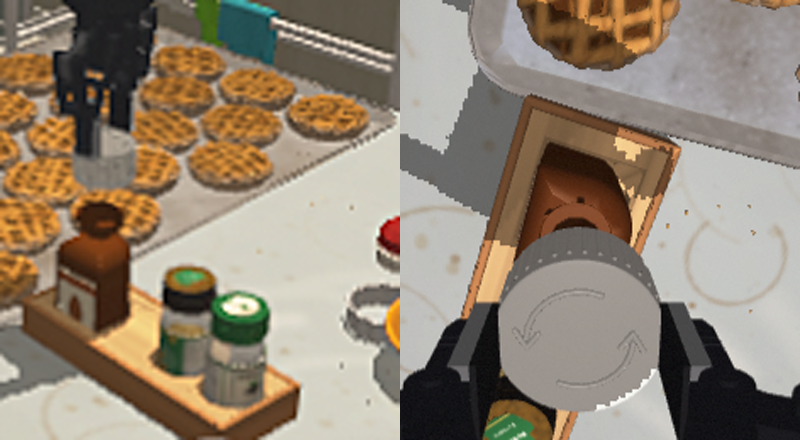

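The cap is held level about 50 mm above its locked height. The open bottle is upright in the pocket with the label to the front, and the jars are undisturbed. Handing in.

```bash
python3 -c "
from h import *
job.sign_off();st()"
```

```text
the job is handed in; nothing more can be done
the job is handed in; nothing more can be done
```

The bottle is fully down in its pocket with the label to the front. The cap is off and held level about 50 mm above its locked height, and I handed the job in at about 13 s. The sign-off gives no verdict, so success is not confirmed.

- **Placing:** I gripped the bottle by its cap, turned it about 0.8 rad and lowered it. It touched the pocket floor at tool height 127 mm; I expected 126.7 mm.
- **Freeing the cap:** I pressed it down about 4.4 mm (about 13 N) and turned it 1.1 rad anticlockwise. The cap did not slip in the fingers and the bottle stayed put.
- **Last checks:** The bottle looked upright in its pocket and the spice jars untouched. The small jar was outside my final close-ups. The cap was clear of the bottle, outside force was under 1 N, and the arm was still and within 0.01 rad of level.
- **Disagreements:** The top and wrist cameras differed by about 4–5 mm on the cap position, so I relied on the wrist camera. Under the pressing load the tool drifted about 1.5 mm sideways. Neither caused a visible problem.

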